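Carry the seed samples over to the other tray in their order

ROBOT

A 7-joint arm with a two-finger parallel gripper is mounted at the origin on the work surface. World frame = base frame: x ahead of the robot, y to its left, z up, the work surface at z = 0. Lengths are in m, angles in rad, forces in N, time in s.
With the tool pointing down it reaches from about 0.425 to 0.925 m from the base axis. Payload 6.8 kg.
Tool frame: the origin (TCP) lies at the very end of the fingers, on their centre line; the grasp point (between the pads) lies 19 mm behind it; z points along the fingers, y is the line along which they close (so a half turn about z gives the same grasp; the last joint's range is limited). The gripper opens to 85 mm and grips with 20 to 120 N. Pads are 22 mm wide; open, the fingers measure 114 mm over their backs; the gripper's body (76 mm by 85 mm) begins 54 mm behind the grasp point. The pads swing forward as they close: fully open they stand 13 mm farther back than shut.
Start: joints at [1.041, 0.477, 0.022, 1.555, -0.011, 1.109, -0.083], TCP at [0.276, -0.616, 0.231] pointing down, gripper open.
Joint ranges: [-2.96, 2.96], [-0.34, 2.1], [-1.41, 1.46], [0.24, 2.44], [-1.37, 4.51], [0.17, 1.92], [-2.96, 2.96]. Speed limits (rad/s): [2.39, 2.39, 3.14, 3.14, 3.14, 3.14, 3.14].

INTERFACE

Orientations are given as a rotation vector (axis times angle).
In Python, from bench import r gives the robot as it stands.
- The arm moves only by the tool play_rows, never from a script. Its argument "targets" is text: rows parted by semicolons, each of 5 numbers parted by spaces: the closure, from -1 (fully open) to 1 (shut), then the shift along the tool's x, y, z in m, then the turn about the tool's z in rad. In form: gripper dx dy dz spin; .... A call has 1 to 8 rows; each row is the pose to reach, as a shift and turn from the pose commanded when the call began, along the tool's axes at that moment; what a row does not reach only later rows make up. A row lasts 1/12 s, in which the tool goes at most 41.7 mm and 7.16 degrees, less where a joint would pass 70% of its speed; a pose out of reach is approached as far as the arm can. A call with a gripper value outside its range is refused whole. The fingers move at their own pace and stop on an object; "squeeze" is the grip in N (left out, the last holds). Time passes only in rows, so rows that repeat a pose let the fingers close. It gives the time, the measured TCP pose, the force, the opening and the grip force at its end, in the units of the state.
- r.get_obs(): the state, without advancing time (a new reading comes with each control period).
- r.grab_frame(name): name is "scene" or "side" or "wrist"; returns the picture (400x640x3 uint8, red, green, blue); there is no depth.
- r.camera_info(name): a dict with "fov_y" (degrees; the focal length in pixels is half the picture's height over the tangent of half this angle, whatever the lens; pixels are square), "cx", "cy" (the principal point, pixels), "k1" (the pictures are not rectified: a ray, as slopes to the right and down, at radius r is drawn at 1 + k1 r^2 times it, then the intrinsics apply), "position" and "rotation" of the camera in the world. Camera axes: x right, y down, z forward; pixel columns grow to the right and rows downward; lengths in m; the calibration is good to about 2 mm. A picture is of the moment at which its call begins: read the wrist's pose just before it. camera_info takes no time and is no camera call; for the wrist camera it gives the pose at the moment of the call.
- r.hand_in(): hands the job in; it is judged then, once.
The state is a dict: "clock": time; "joints": joint angles; "qvel": joint speeds; "tau": joint torques, N m; "tcp_pos": TCP position; "orientation": TCP orientation; "contact_force": force on the tool from outside, world axes, zero at the start; "moment": the same for the moment, N m; "grip_width": finger opening in m; "gripper_force": force on a finger pad.
Only numpy, scipy, OpenCV 4.12 (cv2) and the standard library are available. Lean on these libraries where they do the work, as an engineer would, in place of code of your own. Each camera call takes 0.05 s, during which the arm holds its last target. There are 200 camera calls.

TASK

The four closed seed-sample containers have no labels: their place in the tray, counted from the end with the steel pull, is the only record of which seed they hold. Carry them over one at a time from the full tray to the empty one, straight into the same place counted from that tray's own pull end: the one next to the pull goes next to the pull, and so on down the row (the trays may lie turned opposite ways). Keep every container upright, set each down gently on the tray's floor rather than dropping it, and leave the jug, green bottle, canister and sharpener beside the trays alone.

Things in the scene. Friction and masses are not known exactly. Their poses are not given: they have to be found in the camera images.
- full_tray: Sample tray holding the four containers at the start. Dark wood, 84 x 318 mm, fixed. Four compartments 72 x 72 mm inside along its y axis, outer walls 36 mm high, dividers 32. Steel loop pull sticks 35 mm out of the +y end only. Centres at x = 0, y = +117 mm (place 1, next to the pull), +39 (2), -39 (3), -117 (4). Origin: centre of underside, z up; compartment floor 8 mm above it.
- empty_tray: Same tray, empty at the start, turned about. Dark wood, 84 x 318 mm, fixed. Four compartments 72 x 72 mm inside along its y axis, outer walls 36 mm high, dividers 32. Steel loop pull sticks 35 mm out of the +y end only. Centres at x = 0, y = +117 mm (place 1, next to the pull), +39 (2), -39 (3), -117 (4). Origin: centre of underside, z up; compartment floor 8 mm above it.
- tin: Small plain steel tin with a fitted steel lid: body 52 mm across, lid 54 mm across from 66 to 82 mm above the underside, small knob 14 mm across on top to 94 mm. About 0.2 kg. Grip it across the lid (at about 72 mm). Origin: centre of its underside, z up. Starts in any place of the full tray, within 7 mm of its centre.
- glass_jar: Straight clear glass jar with pale contents and a flat steel screw lid, 51 mm across all the way, 96 mm tall (lid from 80 to 96 mm). About 0.25 kg. Grip it across the lid (at about 86 mm). Origin: centre of its underside, z up. Starts in any place of the full tray, within 7 mm of its centre.
- brown_bottle: Brown glass bottle with sloping shoulder and a narrow black screw cap: body 46 mm across up to 68 mm, neck 24 mm, cap 32 mm across from 102 to 130 mm (top). About 0.2 kg. Grip it across the cap (at about 117 mm). Origin: centre of its underside, z up. Starts in any place of the full tray, within 7 mm of its centre.
- white_bottle: White HDPE bottle with a wide ribbed white cap: body 52 mm across up to 60 mm, neck 36 mm, cap 41 mm across from 84 to 112 mm (top). About 0.15 kg. Grip it across the cap (at about 99 mm). Origin: centre of its underside, z up. Starts in any place of the full tray, within 7 mm of its centre.
- jug: Bystander: white HDPE jug with a loop handle, 128 mm across, 236 mm tall. Origin: centre of the underside; handle towards its +x, reaching 91 mm out. Not to be moved.
- green_bottle: Bystander: corked green glass bottle, 72 mm across, 250 mm tall. Origin: centre of the underside. Not to be moved.
- canister: Bystander: large lidded steel canister with black knob, 114 mm across, 163 mm tall. Origin: centre of the underside. Not to be moved.
- sharpener: Bystander: chrome hand-crank sharpener body on a dark foot, about 130 x 75 mm, 109 mm tall. Origin: centre of the underside. Not to be moved.
Things that resemble listed ones, but are neither listed nor needed, are in the scene too. What is shaped like the white_bottle but pink or purple is not meant.

How it is judged:
On the way, in this order (a step that is already met when the one before it is completed fails the run):
1. one container stands in the empty tray in its own place number, the other three still in their old places ((contact force between each of empty_tray_place1, full_tray_place2, full_tray_place3, full_tray_place4 and anything else above 0.5 N or contact force between each of full_tray_place1, empty_tray_place2, full_tray_place3, full_tray_place4 and anything else above 0.5 N or contact force between each of full_tray_place1, full_tray_place2, empty_tray_place3, full_tray_place4 and anything else above 0.5 N or contact force between each of full_tray_place1, full_tray_place2, full_tray_place3, empty_tray_place4 and anything else above 0.5 N)), for 0.2 s.
2. two containers stand in the second tray in their own place numbers, the other two still in their old places ((contact force between each of empty_tray_place1, empty_tray_place2, full_tray_place3, full_tray_place4 and anything else above 0.5 N or contact force between each of empty_tray_place1, full_tray_place2, empty_tray_place3, full_tray_place4 and anything else above 0.5 N or contact force between each of empty_tray_place1, full_tray_place2, full_tray_place3, empty_tray_place4 and anything else above 0.5 N or contact force between each of full_tray_place1, empty_tray_place2, empty_tray_place3, full_tray_place4 and anything else above 0.5 N or contact force between each of full_tray_place1, empty_tray_place2, full_tray_place3, empty_tray_place4 and anything else above 0.5 N or contact force between each of full_tray_place1, full_tray_place2, empty_tray_place3, empty_tray_place4 and anything else above 0.5 N)), for 0.2 s.
3. three containers stand in the second tray in their own place numbers, the last still in its old place ((contact force between each of empty_tray_place1, empty_tray_place2, empty_tray_place3, full_tray_place4 and anything else above 0.5 N or contact force between each of empty_tray_place1, empty_tray_place2, full_tray_place3, empty_tray_place4 and anything else above 0.5 N or contact force between each of empty_tray_place1, full_tray_place2, empty_tray_place3, empty_tray_place4 and anything else above 0.5 N or contact force between each of full_tray_place1, empty_tray_place2, empty_tray_place3, empty_tray_place4 and anything else above 0.5 N)), for 0.2 s.
At the end, for the whole second after the job is handed in: All four stand upright (within 0.1 rad) on the floor of the tray that was empty, one in each compartment (anywhere inside it), at rest and released. That each kept its place number is checked as they cross: each move empties a place of the first tray and fills the same number in the second (contact force between each of empty_tray_place1, empty_tray_place2, empty_tray_place3, empty_tray_place4 and anything else above 0.5 N and angle between each of tin, glass_jar, brown_bottle, white_bottle's own z axis and vertical below 0.1 rad and linear speed of each of tin, glass_jar, brown_bottle, white_bottle below 0.02 m/s and angular speed of each of tin, glass_jar, brown_bottle, white_bottle below 0.2 rad/s and contact force between the fingers and tin below 0.05 N and contact force between the fingers and glass_jar below 0.05 N and contact force between the fingers and brown_bottle below 0.05 N and contact force between the fingers and white_bottle below 0.05 N); the robot touches nothing.
It fails at once if a container tips by more than 0.5 rad (angle between any of tin, glass_jar, brown_bottle, white_bottle's own z axis and vertical above 0.5 rad).
It fails at once if a container is dropped: it moves at more than 0.7 m/s (a fall of about 25 mm) while the fingers do not touch it ((linear speed of tin above 0.7 m/s and contact force between the fingers and tin below 0.05 N) or (linear speed of glass_jar above 0.7 m/s and contact force between the fingers and glass_jar below 0.05 N) or (linear speed of brown_bottle above 0.7 m/s and contact force between the fingers and brown_bottle below 0.05 N) or (linear speed of white_bottle above 0.7 m/s and contact force between the fingers and white_bottle below 0.05 N)).
It fails at once if a container is put into a place of the second tray whose number is still filled in the first (contact force between each of full_tray_place1, empty_tray_place1 and anything else above 0.5 N or contact force between each of full_tray_place2, empty_tray_place2 and anything else above 0.5 N or contact force between each of full_tray_place3, empty_tray_place3 and anything else above 0.5 N or contact force between each of full_tray_place4, empty_tray_place4 and anything else above 0.5 N).
It fails at once if a container is set down on the bench (height (world z) of any of tin, glass_jar, brown_bottle, white_bottle below 0.004 m).
It fails at once if a bystander is shifted by more than 30 mm or tipped ((distance of jug from where it was at the start of the episode above 0.03 m or angle between jug's own z axis and vertical above 0.3 rad) or (distance of green_bottle from where it was at the start of the episode above 0.03 m or angle between green_bottle's own z axis and vertical above 0.3 rad) or (distance of canister from where it was at the start of the episode above 0.03 m or angle between canister's own z axis and vertical above 0.3 rad) or (distance of sharpener from where it was at the start of the episode above 0.03 m or angle between sharpener's own z axis and vertical above 0.3 rad)).
It also fails if it takes over 99 s, if anything falls off the work surface, if the arm or the gripper's body presses on something with over 40 N, if the wrist force passes 120 N, or if a joint passes its speed limit or range.

## Working session

There is one attempt and no reset: what is moved stays moved. The work goes in short steps, Python scripts to look and compute and a tool call to move; the robot and the scene stay as the last step left them, time stands still between calls to the robot, and variables do not carry over. Pictures are saved under pics/ and viewed, at most 14 in all, crops included, and the job is handed in when it is done.

Besides the shell and the picture viewer there is one more tool, called as a command line: name --argument value ..., lists and objects as JSON in quotes. play_rows: Moves the arm, as the interface text tells. Its arguments: {"type":"object","properties":{"targets":{"type":"string"},"squeeze":{"type":"number"}},"required":["targets"]}

```bash
mkdir -p pics
python3 - <<'E'
from bench import r
import cv2
o=r.get_obs();print({k:o[k] for k in('clock','tcp_pos','orientation','grip_width')})
for n in('scene','side'):
    print(n,r.camera_info(n)); cv2.imwrite(f'pics/{n}0.png',r.grab_frame(n)[:,:,::-1])
E
```

```text
{'clock': 0.0, 'tcp_pos': array([ 0.27607151, -0.61529832,  0.23029176]), 'orientation': array([-3.07020898e+00, -6.57348003e-01,  8.65946118e-04]), 'grip_width': 0.08536974292228007}
scene {'fov_y': 55.49268474617148, 'cx': 320.68097084276246, 'cy': 197.37093071908782, 'k1': -0.05740088303017061, 'position': array([1.09100598, 0.20560769, 0.77790877]), 'rotation': array([-1.55300246, -2.09955914,  0.78481617])}
side {'fov_y': 50.8824739607163, 'cx': 317.9004077368218, 'cy': 197.29430833440057, 'k1': -0.019538899640813685, 'position': array([0.11933949, 0.93648204, 0.91170301]), 'rotation': array([-0.49823233,  2.66667631, -1.22853387])}
```

View pics/scene0.png

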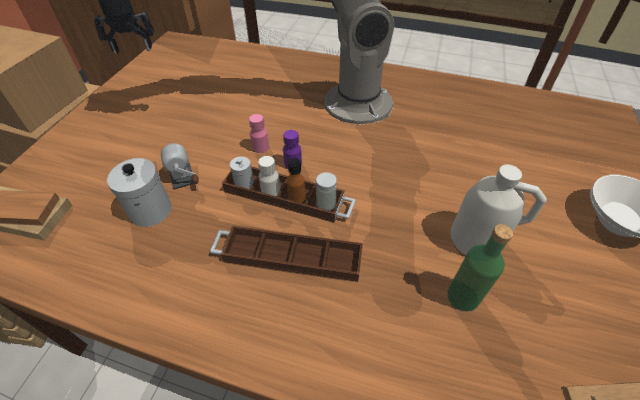

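View pics/side0.png

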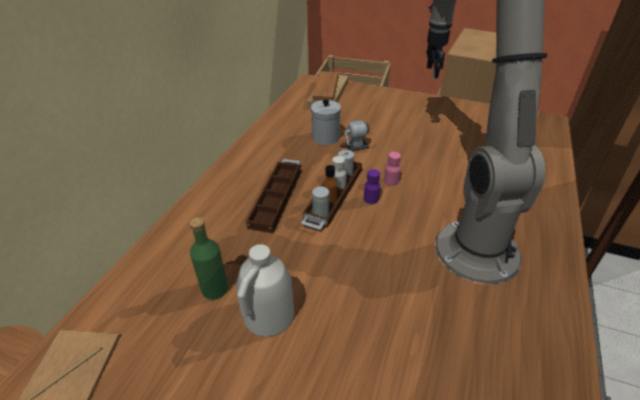

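Scene view: full tray at (288,193) with its pull on the right (345,207). The row from the pull is glass jar (326,190), brown bottle (295,187), white bottle (268,177), tin (241,172). Empty tray at (292,253), pull on the left (220,243).

Lookalikes: pink bottle (258,133) and purple bottle (292,150) stand outside the tray and aren't wanted. The canister (140,192) resembles the tin, but the tin is the small one in the tray. The white bottle I want is at (268,177).

```bash
cat > h.py <<'E'
import numpy as np, cv2
from scipy.spatial.transform import Rotation as R
def cam(i):
    f=200/np.tan(np.radians(i['fov_y'])/2); return f,np.array(i['position']),R.from_rotvec(i['rotation']).as_matrix()
def ray(i,u,v):
    f,p,M=cam(i); d=np.array([(u-i['cx'])/f,(v-i['cy'])/f]); s=d.copy()
    for _ in range(20): s=d/(1+i['k1']*(s@s))
    return p,M@np.array([s[0],s[1],1])
def onz(i,u,v,z):
    p,d=ray(i,u,v); return p+d*(z-p[2])/d[2]
def proj(i,P):
    f,p,M=cam(i); q=M.T@(np.array(P)-p); s=q[:2]/q[2]; s=s*(1+i['k1']*(s@s)); return s*f+[i['cx'],i['cy']]
E
python3 - <<'E'
import cv2
a=cv2.imread('pics/scene0.png')[110:285,205:370]; cv2.imwrite('pics/sc.png',cv2.resize(a,None,fx=3.4,fy=3.4,interpolation=cv2.INTER_CUBIC)[:600])
b=cv2.imread('pics/side0.png')[140:240,235:415]; cv2.imwrite('pics/si.png',cv2.resize(b,None,fx=4,fy=4,interpolation=cv2.INTER_CUBIC))
E
```

```text
(no output)
```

View pics/sc.png

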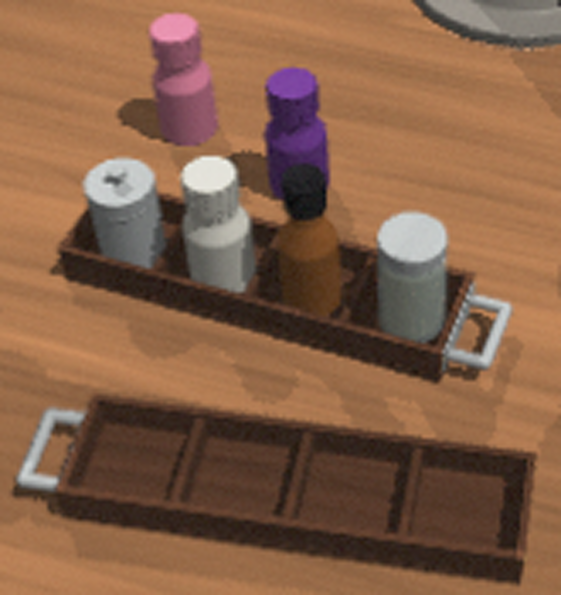

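View pics/si.png

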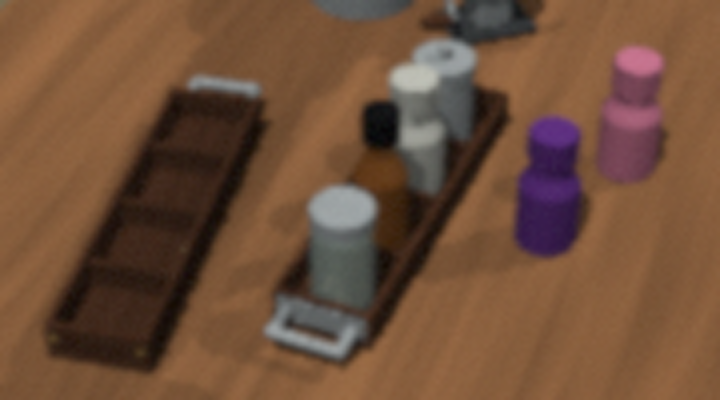

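The crops confirm the choice: jar, brown bottle, white bottle and tin in places 1–4 from the pull. The pink and purple bottles are loose behind the tray.

Run:
```python
from bench import r
from h import *
s=r.camera_info('scene');d=r.camera_info('side')
S=lambda u,v,z:onz(s,u/3.4+205,v/3.4+110,z)
D=lambda u,v,z:onz(d,u/4+235,v/4+140,z)
np.set_printoptions(precision=4,suppress=True)
for n,a,b,z in(('tin',(120,184),(445,57),.09),('white',(210,174),(415,77),.12),('brown',(304,181),(381,114),.138),('jar',(412,236),(343,208),.104),('purple',(292,85),(554,133),.112),('pink',(175,30),(639,62),.112)):
    print(n,S(*a,z)[:2],D(*b,z)[:2])
for P in ((95,398),(533,453),(520,555),(60,490)): print('E',S(*P,.036)[:2])
for P in ((183,84),(264,97),(150,350),(50,338)): print('Eside',D(*P,.036)[:2])
for P in ((62,250),(472,274),(440,360)): print('F',S(*P,.036)[:2])
for n,u,v,z in(('jug',508,172,.236),('green',503,232,.25),('can',135,172,.14),('sharp',175,150,.1)):print(n,onz(s,u,v,z)[:2])
o=r.get_obs();w=r.camera_info('wrist');M=R.from_rotvec(o['orientation']).as_matrix();print(M)
print('wrist',M.T@(w['position']-o['tcp_pos']),M.T@R.from_rotvec(w['rotation']).as_matrix(),w['fov_y'])
```

```text
tin [ 0.4751 -0.2051] [ 0.4699 -0.2048]
white [ 0.4732 -0.1279] [ 0.4709 -0.1275]
brown [ 0.4774 -0.052 ] [ 0.4712 -0.0475]
jar [0.4757 0.0278] [0.4726 0.0306]
purple [ 0.352  -0.1086] [ 0.3475 -0.1052]
pink [ 0.3133 -0.2267] [ 0.308  -0.2242]
E [ 0.6319 -0.1612]
E [0.5865 0.148 ]
E [0.6663 0.158 ]
E [ 0.7092 -0.1504]
Eside [ 0.6987 -0.1569]
Eside [ 0.6231 -0.1643]
Eside [0.5769 0.1589]
Eside [0.6525 0.1741]
F [ 0.5081 -0.2495]
F [0.4389 0.0655]
F [0.527  0.0648]
jug [0.4686 0.409 ]
green [0.6395 0.3928]
can [ 0.6174 -0.408 ]
sharp [ 0.4851 -0.3912]
[[ 0.9124  0.4094 -0.0008]
 [ 0.4094 -0.9124  0.0015]
 [-0.0001 -0.0017 -1.    ]]
wrist [ 0.0713  0.0005 -0.1423] [[-0.0001 -0.959  -0.2833]
 [ 1.     -0.0006  0.0017]
 [-0.0018 -0.2833  0.959 ]] 58.521669151955756
```

play_rows --targets "-1 0.24 -0.205 -0.07 -0.6;-1 0.24 -0.205 -0.07 -0.6;-1 0.24 -0.205 -0.07 -0.6;-1 0.24 -0.205 -0.07 -0.6;-1 0.24 -0.205 -0.07 -0.6;-1 0.24 -0.205 -0.07 -0.6;-1 0.24 -0.205 -0.07 -0.6;-1 0.24 -0.205 -0.07 -0.6" --squeeze 40

```text
clock: 0.77
tcp_pos: [0.4127, -0.327, 0.3019]
orientation: [-2.738, -1.54, -0.001]
contact_force: [0.2, -0.8, 0.1]
grip_width: 0.0853
gripper_force: 0.0
```

play_rows --targets "-1 0.316 -0.032 0 -0.547;-1 0.316 -0.032 0 -0.547;-1 0.316 -0.032 0 -0.547;-1 0.316 -0.032 0 -0.547;-1 0.316 -0.032 0 -0.547;-1 0.316 -0.032 0 -0.547;-1 0.316 -0.032 0 -0.547;-1 0.316 -0.032 0 -0.547"

```text
clock: 1.43
tcp_pos: [0.5499, -0.0394, 0.3012]
orientation: [-2.218, -2.223, -0.002]
contact_force: [0.3, 0.1, 0.7]
grip_width: 0.0854
gripper_force: 0.0
```

Run:
```python
from bench import r
import cv2,pickle
o=r.get_obs();w=r.camera_info('wrist');im=r.grab_frame('wrist')[:,:,::-1]
print(o['tcp_pos'],o['orientation'],abs(o['qvel']).max(),o['joints'])
cv2.imwrite('pics/w1.png',im);pickle.dump(w,open('w1.pkl','wb'))
```

```text
[ 0.54988024 -0.03936454  0.30123958] [-2.21819185 -2.22320075 -0.00243141] 0.5752804987896718 [ 0.38020886  0.25341793 -0.50468409  1.74060352  0.12952974  1.18047369
 -0.15805532]
```

View pics/w1.png

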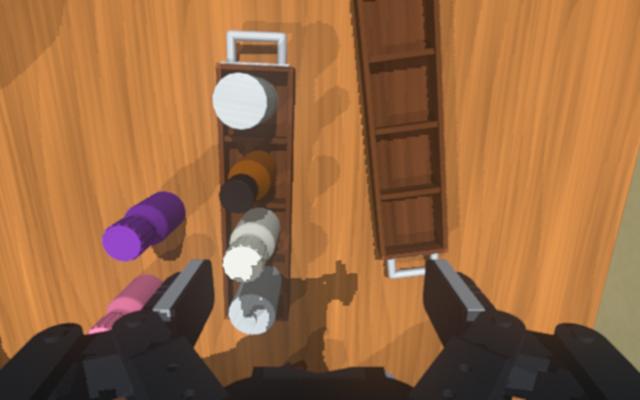

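Wrist view, with image up = +y and right = +x: jar lid (241,101), brown cap (238,193), white cap (242,264), tin lid (253,312). The empty tray's pull is at the bottom (412,265), and its dividers cross near (401,57), (404,129) and (410,192).

Run:
```python
import pickle
from h import *
np.set_printoptions(precision=4,suppress=True)
w=pickle.load(open('w1.pkl','rb'))
for n,u,v,z in(('jar',241,101,.104),('brown',238,193,.138),('white',242,264,.12),('tin',253,311,.09)):print(n,onz(w,u,v,z)[:2])
im=cv2.imread('pics/w1.png')[:275,340:460]
cv2.imwrite('pics/w1c.png',cv2.resize(im,None,fx=2.1,fy=2.1,interpolation=cv2.INTER_CUBIC))
for n,u,v,z in(('d12',379,196,.032),('d12',440,190,.032),('d23',372,135,.032),('d23',437,123,.032),('d34',368,62,.032),('d34',434,52,.032),('end',381,259,.036),('end',447,250,.036)):print(n,onz(w,u,v,z)[:2])
```

```text
jar [0.4787 0.0256]
brown [ 0.4785 -0.0527]
white [ 0.4737 -0.1312]
tin [ 0.4757 -0.2053]
d12 [ 0.6228 -0.0853]
d12 [ 0.6954 -0.0777]
d23 [ 0.6112 -0.0129]
d23 [0.6843 0.0008]
d34 [0.6034 0.0653]
d34 [0.674  0.0757]
end [ 0.6287 -0.1663]
end [ 0.7104 -0.1539]
```

View pics/w1c.png

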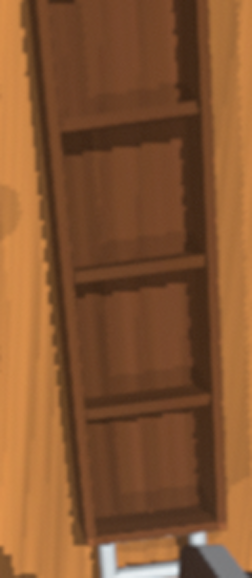

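play_rows --targets "-1 0.0665 -0.0725 0.05 0;-1 0.0665 -0.0725 0.05 0;-1 0.0665 -0.0725 0.05 0;-1 0.0665 -0.0725 0.09 0;-1 0.0665 -0.0725 0.13 0;-1 0.0665 -0.0725 0.16 0;-1 0.0665 -0.0725 0.18 0;-1 0.0665 -0.0725 0.18 0"

```text
clock: 2.15
tcp_pos: [0.4732, 0.0215, 0.1173]
orientation: [-2.22, -2.215, 0.01]
contact_force: [-1.5, -0.0, 0.3]
grip_width: 0.0851
gripper_force: 0.0
```

Run:
```python
from bench import r
import cv2
o=r.get_obs();print(o['tcp_pos'],o['orientation'])
cv2.imwrite('pics/w2.png',r.grab_frame('wrist')[:,:,::-1])
```

```text
[0.47316584 0.02150663 0.11734681] [-2.21968765 -2.21539534  0.00955505]
```

View pics/w2.png

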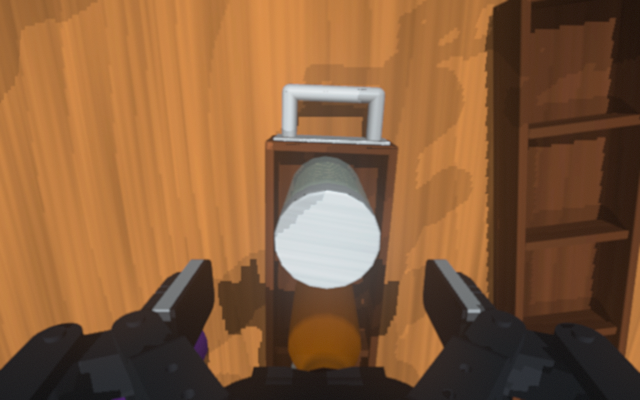

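The jar lid sits between the open pads, centred at (327,238).

Run:
```python
from bench import r
from h import *
w=r.camera_info('wrist');o=r.get_obs();print(onz(w,327,238,.104),o['tcp_pos'],o['orientation'],abs(o['qvel']).max(),o['clock'])
```

```text
[0.47857204 0.0270842  0.104     ] [0.47476128 0.02188857 0.11959115] [-2.22107655 -2.21690799  0.00574677] 0.05233395797934225 2.2
```

play_rows --targets "-1 0.005 0.003 0.02 0;-1 0.005 0.003 0.044 0;-1 0.005 0.003 0.044 0;-1 0.005 0.003 0.044 0"

```text
clock: 2.53
tcp_pos: [0.4798, 0.0272, 0.0781]
orientation: [-2.224, -2.219, 0.001]
contact_force: [1.1, 0.1, 0.5]
grip_width: 0.0858
gripper_force: 0.0
```

Run:
```python
from bench import r
o=r.get_obs();print(o['tcp_pos'],o['orientation'],o['contact_force'],abs(o['qvel']).max())
```

```text
[0.47977077 0.02719093 0.07810142] [-2.22362584e+00 -2.21895834e+00  7.38454549e-04] [1.11510672 0.13523117 0.51359359] 0.025140306209789964
```

play_rows --targets "1 0 0 0.002 0;1 0 0 0.002 0;1 0 0 0.002 0;1 0 0 0.002 0;1 0 0 0.002 0;1 0 0 0.002 0;1 0 0 0.002 0;1 0 0 0.002 0" --squeeze 40

```text
clock: 3.2
tcp_pos: [0.4803, 0.0273, 0.0767]
orientation: [2.223, 2.218, 0.001]
contact_force: [-2.5, -1.1, 7.3]
grip_width: 0.0495
gripper_force: 40.0
```

play_rows --targets "1 0 0 -0.015 0;1 0 0 -0.04 0;1 0 0 -0.07 0;1 0 0 -0.1 0;1 0 0 -0.13 0;1 0 0 -0.155 0;1 0 0 -0.16 0;1 0 0 -0.16 0"

```text
clock: 3.87
tcp_pos: [0.4807, 0.0274, 0.2373]
orientation: [2.222, 2.216, 0.004]
contact_force: [0.4, 0.3, -2.5]
grip_width: 0.0495
gripper_force: 42.8
```

play_rows --targets "1 -0.015 0.02 0 0;1 -0.04 0.05 0 0;1 -0.065 0.08 0 0;1 -0.09 0.11 0 0;1 -0.115 0.14 0 0;1 -0.135 0.168 0 0;1 -0.146 0.182 0 0;1 -0.146 0.182 0 0"

```text
clock: 4.53
tcp_pos: [0.6625, -0.1233, 0.2316]
orientation: [-2.228, -2.213, 0.004]
contact_force: [0.3, 0.7, -2.4]
grip_width: 0.0496
gripper_force: 42.9
```

Run:
```python
from bench import r
import cv2,pickle
cv2.imwrite('pics/w3.png',r.grab_frame('wrist')[:,:,::-1])
w=r.camera_info('wrist');pickle.dump(w,open('w3.pkl','wb'))
o=r.get_obs();print(o['tcp_pos'],o['orientation'])
```

```text
[ 0.66101776 -0.12083653  0.2319273 ] [-2.22436492 -2.21395357  0.0040466 ]
```

View pics/w3.png

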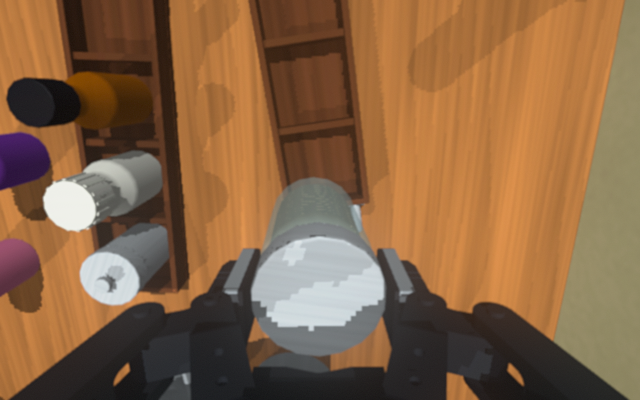

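Jar held upright over the pull-end place. Divider 1/2 runs (278,132)–(355,122), divider 2/3 runs (265,43)–(344,32), and the right rim corner is at (367,201).

Run:
```python
import pickle
from h import *
np.set_printoptions(precision=4,suppress=True)
w=pickle.load(open('w3.pkl','rb'))
P=lambda u,v,z:onz(w,u,v,z)[:2]
a=P(278,132,.032);b=P(355,122,.032);c=P(265,43,.032);d=P(344,32,.032);e=P(367,201,.036)
print(a,b,(a+b)/2,(c+d)/2,e)
u=((a+b)/2-(c+d)/2);print(np.linalg.norm(u));u/=np.linalg.norm(u);print(u)
m=((a+b)/2+(c+d)/2)/2
for k in range(4):print(k+1,m+u*.078*(1-k))
for n,x,y,z in(('brown',32,101,.138),('white',77,204,.12),('tin',110,279,.09)):print(n,P(x,y,z))
```

```text
[ 0.622  -0.0843] [ 0.6947 -0.0753] [ 0.6583 -0.0798] [ 0.6482 -0.0018] [ 0.708  -0.1517]
0.07861703100005045
[ 0.1286 -0.9917]
1 [ 0.6633 -0.1182]
2 [ 0.6533 -0.0408]
3 [0.6433 0.0365]
4 [0.6332 0.1139]
brown [ 0.476  -0.0528]
white [ 0.4789 -0.1279]
tin [ 0.4732 -0.2075]
```

play_rows --targets "1 0.002 0.002 0.02 0;1 0.002 0.002 0.05 0;1 0.002 0.002 0.08 0;1 0.002 0.002 0.11 0;1 0.002 0.002 0.13 0;1 0.002 0.002 0.143 0;1 0.002 0.002 0.147 0;1 0.002 0.002 0.147 0"

```text
clock: 5.25
tcp_pos: [0.6622, -0.1162, 0.0872]
orientation: [-2.221, -2.219, 0.002]
contact_force: [0.1, -0.8, -2.5]
grip_width: 0.0494
gripper_force: 42.9
```

Down the last centimetre.

play_rows --targets "1 -0.001 0.001 0.004 0;1 -0.001 0.001 0.006 0;1 -0.001 0.001 0.008 0;1 -0.001 0.001 0.009 0;1 -0.001 0.001 0.0095 0;1 -0.001 0.001 0.0095 0"

```text
clock: 5.75
tcp_pos: [0.6645, -0.1181, 0.0791]
orientation: [2.224, 2.219, 0.0]
contact_force: [-0.0, -0.8, -3.2]
grip_width: 0.0495
gripper_force: 42.9
```

play_rows --targets "1 0 0 0.001 0;1 0 0 0.002 0;1 0 0 0.003 0;1 0 0 0.003 0"

```text
clock: 6.08
tcp_pos: [0.6646, -0.118, 0.077]
orientation: [2.223, 2.219, 0.0]
contact_force: [-3.3, 0.0, 5.4]
grip_width: 0.0494
gripper_force: 43.8
```

Touching. Release, then lift and look.

play_rows --targets "0.5 0 0 -0.001 0;0 0 0 -0.001 0;-0.5 0 0 -0.001 0;-1 0 0 -0.001 0;-1 0 0 -0.001 0;-1 0 0 -0.02 0;-1 0 0 -0.05 0;-1 0 0 -0.09 0"

```text
clock: 6.75
tcp_pos: [0.6623, -0.1179, 0.1638]
orientation: [-2.22, -2.216, 0.005]
contact_force: [1.0, -0.3, -0.1]
grip_width: 0.0856
gripper_force: 0.0
```

play_rows --targets "-1 0 0 -0.04 0;-1 0.01 -0.03 -0.06 0;-1 0.025 -0.07 -0.06 0;-1 0.04 -0.11 -0.06 0;-1 0.055 -0.15 -0.06 0;-1 0.065 -0.18 -0.05 0;-1 0.065 -0.186 -0.03 0;-1 0.065 -0.186 -0.02 0"

```text
clock: 7.42
tcp_pos: [0.4758, -0.0525, 0.185]
orientation: [2.222, 2.22, -0.003]
contact_force: [-1.0, -0.4, -0.1]
grip_width: 0.0852
gripper_force: 0.0
```

Run:
```python
from bench import r
import cv2
cv2.imwrite('pics/w4.png',r.grab_frame('wrist')[:,:,::-1])
import pickle;pickle.dump(r.camera_info('wrist'),open('w4.pkl','wb'))
o=r.get_obs();print(o['tcp_pos'],o['orientation'])
```

```text
[ 0.47660282 -0.05290547  0.18361709] [-2.22227816 -2.21838145  0.00376135]
```

View pics/w4.png

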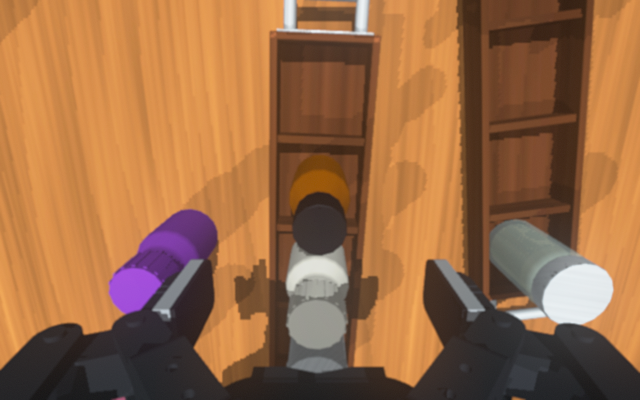

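The jar stands upright in place 1 of the second tray. The brown bottle's cap is centred between the pads at (319,228).

Run:
```python
import pickle
from h import *
w=pickle.load(open('w4.pkl','rb'))
for a in((319,228,.138),(317,323,.12),(577,293,.104)):print(onz(w,*a))
```

```text
[ 0.47658073 -0.05424085  0.138     ]
[ 0.47513105 -0.1294352   0.12      ]
[ 0.65899521 -0.11687271  0.104     ]
```

play_rows --targets "-1 -0.001 0 0.03 0;-1 -0.001 0 0.055 0;-1 -0.001 0 0.076 0;-1 -0.001 0 0.076 0;-1 -0.001 0 0.076 0"

```text
clock: 7.88
tcp_pos: [0.4792, -0.0537, 0.1094]
orientation: [-2.223, -2.218, 0.001]
contact_force: [0.1, -0.4, 1.0]
grip_width: 0.0855
gripper_force: 0.0
```

play_rows --targets "1 0 0 0 0;1 0 0 0 0;1 0 0 0 0;1 0 0 0 0;1 0 0 0 0;1 0 0 0 0;1 0 0 0 0;1 0 0 0 0" --squeeze 40

```text
clock: 8.55
tcp_pos: [0.4787, -0.0538, 0.1107]
orientation: [2.223, 2.218, 0.0]
contact_force: [-3.0, -0.2, 6.0]
grip_width: 0.0305
gripper_force: 39.0
```

play_rows --targets "1 0 0 -0.015 0;1 0 0 -0.04 0;1 0 0 -0.07 0;1 0 0 -0.1 0;1 0.002 0.02 -0.12 0;1 0.004 0.05 -0.12 0;1 0.007 0.085 -0.12 0;1 0.01 0.12 -0.12 0"

```text
clock: 9.22
tcp_pos: [0.5994, -0.0444, 0.2305]
orientation: [2.224, 2.217, -0.0]
contact_force: [-0.5, -0.1, -2.4]
grip_width: 0.0302
gripper_force: 40.9
```

play_rows --targets "1 0.001 0.03 0 0;1 0.002 0.045 0 0;1 0.003 0.054 0 0;1 0.003 0.055 0 0;1 0.003 0.055 0.02 0;1 0.003 0.055 0.05 0;1 0.003 0.055 0.08 0;1 0.003 0.055 0.095 0"

```text
clock: 9.88
tcp_pos: [0.6499, -0.0417, 0.1314]
orientation: [-2.221, -2.217, 0.007]
contact_force: [-0.5, -0.6, -2.7]
grip_width: 0.0304
gripper_force: 40.9
```

play_rows --targets "1 0 0 0.005 0;1 0 0 0.01 0;1 0 0 0.014 0;1 0 0 0.017 0;1 0 0 0.019 0;1 0 0 0.02 0;1 0 0 0.02 0"

```text
clock: 10.47
tcp_pos: [0.6537, -0.041, 0.1152]
orientation: [2.223, 2.219, 0.001]
contact_force: [-0.8, 0.1, -3.1]
grip_width: 0.0307
gripper_force: 40.9
```

play_rows --targets "1 0 0 0.0015 0;1 0 0 0.003 0;1 0 0 0.0045 0;1 0 0 0.0055 0;1 0 0 0.0055 0"

```text
clock: 10.88
tcp_pos: [0.6539, -0.0408, 0.1108]
orientation: [2.223, 2.219, 0.001]
contact_force: [-3.8, 0.1, 6.8]
grip_width: 0.0308
gripper_force: 42.3
```

play_rows --targets "0.5 0 0 -0.001 0;0 0 0 -0.001 0;-0.5 0 0 -0.001 0;-1 0 0 -0.001 0;-1 0 0 -0.001 0;-1 0 0 -0.02 0;-1 0 0 -0.06 0;-1 0 0 -0.1 0"

```text
clock: 11.55
tcp_pos: [0.6522, -0.0411, 0.2087]
orientation: [-2.221, -2.217, 0.004]
contact_force: [0.7, 0.4, -0.4]
grip_width: 0.0857
gripper_force: 0.0
```

play_rows --targets "-1 -0.015 -0.03 0 0;-1 -0.032 -0.065 0 0;-1 -0.05 -0.1 0 0;-1 -0.068 -0.135 0 0;-1 -0.083 -0.165 0 0;-1 -0.088 -0.178 0 0;-1 -0.088 -0.178 0.02 0;-1 -0.088 -0.178 0.04 0"

```text
clock: 12.22
tcp_pos: [0.4759, -0.1297, 0.1703]
orientation: [2.223, 2.214, 0.002]
contact_force: [0.1, 0.8, -0.1]
grip_width: 0.0853
gripper_force: 0.0
```

Run:
```python
from bench import r
import cv2
cv2.imwrite('pics/w5.png',r.grab_frame('wrist')[:,:,::-1])
import pickle;pickle.dump(r.camera_info('wrist'),open('w5.pkl','wb'))
o=r.get_obs();print(o['tcp_pos'],o['orientation'])
```

```text
[ 0.47352421 -0.12874903  0.16603916] [-2.22282327 -2.21660861  0.00252549]
```

View pics/w5.png

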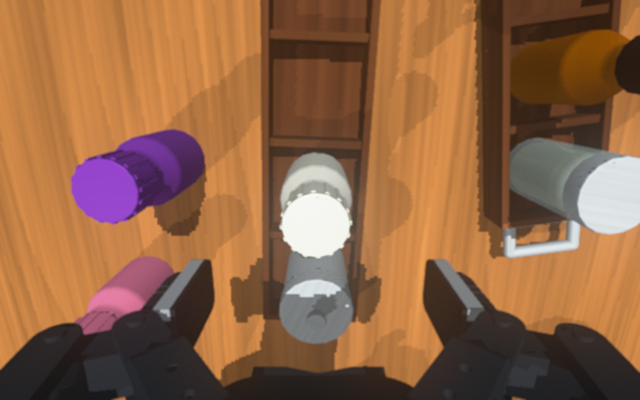

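Jar and brown bottle stand in places 1 and 2 of the second tray. The white cap is at (316,225) and the tin lid at about (316,312).

Run:
```python
import pickle
from h import *
from bench import r
w=pickle.load(open('w5.pkl','rb'))
for a in((316,225,.12),(316,311,.09)):print(onz(w,*a))
print(r.get_obs()['tcp_pos'])
```

```text
[ 0.47183368 -0.12838302  0.12      ]
[ 0.47121246 -0.20418114  0.09      ]
[ 0.47352421 -0.12874903  0.16603916]
```

play_rows --targets "-1 0 -0.001 0.03 0;-1 0 -0.001 0.055 0;-1 0 -0.001 0.076 0;-1 0 -0.001 0.076 0;-1 0 -0.001 0.076 0"

```text
clock: 12.68
tcp_pos: [0.4743, -0.1281, 0.0932]
orientation: [-2.221, -2.219, 0.001]
contact_force: [0.5, -0.1, 1.1]
grip_width: 0.0856
gripper_force: 0.0
```

play_rows --targets "1 0 0 0 0;1 0 0 0 0;1 0 0 0 0;1 0 0 0 0;1 0 0 0 0;1 0 0 0 0;1 0 0 0 0;1 0 0 0 0" --squeeze 40

```text
clock: 13.35
tcp_pos: [0.4751, -0.1289, 0.0946]
orientation: [2.223, 2.218, 0.001]
contact_force: [-2.0, 0.4, 7.7]
grip_width: 0.0387
gripper_force: 39.6
```

play_rows --targets "1 0 0 -0.015 0;1 0 0 -0.04 0;1 0 0 -0.07 0;1 0 0 -0.1 0;1 0 0 -0.13 0;1 0.01 0.01 -0.15 0;1 0.03 0.03 -0.155 0;1 0.055 0.055 -0.155 0"

```text
clock: 14.02
tcp_pos: [0.5301, -0.0756, 0.2511]
orientation: [2.226, 2.21, 0.001]
contact_force: [0.8, -1.0, -1.4]
grip_width: 0.0384
gripper_force: 41.0
```

play_rows --targets "1 0.025 0.025 0 0;1 0.05 0.05 0 0;1 0.075 0.075 0 0;1 0.095 0.098 0 0;1 0.108 0.11 0 0;1 0.1105 0.113 0 0;1 0.1105 0.113 0 0;1 0.1105 0.113 0.02 0"

```text
clock: 14.68
tcp_pos: [0.6445, 0.0363, 0.2319]
orientation: [2.221, 2.215, 0.007]
contact_force: [-0.0, 0.1, -1.3]
grip_width: 0.0389
gripper_force: 41.0
```

play_rows --targets "1 0 -0.001 0.02 0;1 0 -0.001 0.045 0;1 0 -0.001 0.07 0;1 0 -0.001 0.095 0;1 0 -0.001 0.112 0;1 0 -0.001 0.122 0;1 0 -0.001 0.126 0;1 0 -0.001 0.126 0"

```text
clock: 15.35
tcp_pos: [0.6411, 0.0354, 0.1021]
orientation: [-2.225, -2.218, 0.002]
contact_force: [0.3, -0.7, -1.6]
grip_width: 0.0386
gripper_force: 41.0
```

play_rows --targets "1 0 0 0.0015 0;1 0 0 0.003 0;1 0 0 0.0045 0;1 0 0 0.0045 0"

```text
clock: 15.68
tcp_pos: [0.6419, 0.0365, 0.0983]
orientation: [2.223, 2.219, 0.001]
contact_force: [0.2, 0.4, -1.6]
grip_width: 0.0388
gripper_force: 41.0
```

play_rows --targets "1 0 0 0.0015 0;1 0 0 0.003 0;1 0 0 0.0045 0;1 0 0 0.0045 0"

```text
clock: 16.02
tcp_pos: [0.642, 0.0368, 0.0947]
orientation: [2.223, 2.219, 0.001]
contact_force: [-3.0, -0.3, 8.3]
grip_width: 0.0388
gripper_force: 42.0
```

play_rows --targets "0.5 0 0 -0.001 0;0 0 0 -0.001 0;-0.5 0 0 -0.001 0;-1 0 0 -0.001 0;-1 0 0 -0.001 0;-1 0 0 -0.03 0;-1 0 0 -0.07 0;-1 0 0 -0.11 0"

```text
clock: 16.68
tcp_pos: [0.6407, 0.0364, 0.2034]
orientation: [-2.222, -2.218, 0.003]
contact_force: [0.6, 0.2, 0.3]
grip_width: 0.0854
gripper_force: 0.0
```

play_rows --targets "-1 -0.02 -0.015 -0.01 0;-1 -0.053 -0.037 -0.01 0;-1 -0.086 -0.06 -0.01 0;-1 -0.119 -0.083 -0.01 0;-1 -0.152 -0.106 -0.01 0;-1 -0.185 -0.13 -0.01 0;-1 -0.215 -0.15 -0.01 0;-1 -0.24 -0.168 -0.01 0"

```text
clock: 17.35
tcp_pos: [0.4713, -0.2056, 0.2133]
orientation: [2.226, 2.217, -0.001]
contact_force: [0.7, -0.4, -1.0]
grip_width: 0.0854
gripper_force: 0.0
```

play_rows --targets "-1 0 0 0.02 0;-1 0 0 0.05 0;-1 0 0 0.07 0;-1 0 0 0.07 0;-1 0 0 0.07 0"

```text
clock: 17.77
tcp_pos: [0.4727, -0.2028, 0.1429]
orientation: [-2.222, -2.218, 0.001]
contact_force: [0.1, 0.5, 0.7]
grip_width: 0.0853
gripper_force: 0.0
```

Run:
```python
from bench import r
import cv2
cv2.imwrite('pics/w6.png',r.grab_frame('wrist')[:,:,::-1])
import pickle;pickle.dump(r.camera_info('wrist'),open('w6.pkl','wb'))
o=r.get_obs();print(o['tcp_pos'],o['orientation'])
```

```text
[ 0.47372296 -0.20298167  0.14396852] [2.22298890e+00 2.21957700e+00 7.09992119e-04]
```

View pics/w6.png

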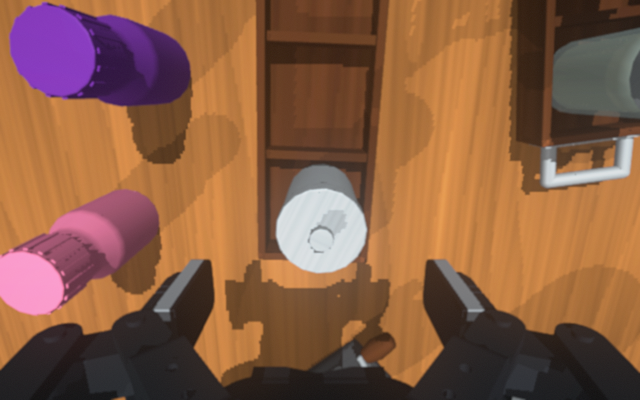

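Tin lid centred at (321,219). The sharpener's crank tip at (375,350) lies behind the tool.

Run:
```python
import pickle
from h import *
w=pickle.load(open('w6.pkl','rb'))
for a in((321,219,.09),(375,350,.05),(375,350,.1)):print(onz(w,*a))
```

```text
[ 0.47507506 -0.2019115   0.09      ]
[ 0.51821733 -0.32627742  0.05      ]
[ 0.50873186 -0.28511801  0.1       ]
```

play_rows --targets "-1 0.001 0.001 0.03 0;-1 0.001 0.001 0.055 0;-1 0.001 0.001 0.075 0;-1 0.001 0.001 0.083 0;-1 0.001 0.001 0.083 0;-1 0.001 0.001 0.083 0"

```text
clock: 18.32
tcp_pos: [0.4753, -0.2023, 0.0615]
orientation: [2.222, 2.218, 0.001]
contact_force: [0.4, -0.3, 0.2]
grip_width: 0.0851
gripper_force: 0.0
```

play_rows --targets "1 0 0 0 0;1 0 0 0 0;1 0 0 0 0;1 0 0 0 0;1 0 0 0 0;1 0 0 0 0;1 0 0 0 0;1 0 0 0 0" --squeeze 40

```text
clock: 18.98
tcp_pos: [0.4751, -0.2026, 0.0619]
orientation: [2.222, 2.217, 0.001]
contact_force: [-2.0, 0.7, 8.8]
grip_width: 0.0526
gripper_force: 40.4
```

play_rows --targets "1 0 0 -0.015 0;1 0 0 -0.04 0;1 0 0 -0.07 0;1 0 0 -0.1 0;1 0 0 -0.13 0;1 0 0 -0.155 0;1 0.015 0.008 -0.165 0;1 0.035 0.018 -0.165 0"

```text
clock: 19.65
tcp_pos: [0.4933, -0.1694, 0.2288]
orientation: [2.225, 2.21, 0.002]
contact_force: [0.6, -0.3, -2.5]
grip_width: 0.0523
gripper_force: 42.6
```

play_rows --targets "1 0.03 0.015 0 0;1 0.06 0.03 0 0;1 0.09 0.045 0 0;1 0.12 0.06 0 0;1 0.15 0.075 0 0;1 0.18 0.09 0 0;1 0.21 0.105 0 0;1 0.24 0.12 0 0"

```text
clock: 20.32
tcp_pos: [0.613, 0.0739, 0.2255]
orientation: [2.224, 2.219, -0.0]
contact_force: [0.9, -0.7, -2.4]
grip_width: 0.0523
gripper_force: 42.6
```

play_rows --targets "1 0.02 0.01 0 0;1 0.035 0.017 0 0;1 0.0415 0.02 0 0;1 0.0415 0.02 0 0;1 0.0415 0.02 0.01 0;1 0.0415 0.02 0.03 0"

```text
clock: 20.82
tcp_pos: [0.6342, 0.1125, 0.197]
orientation: [2.224, 2.214, 0.005]
contact_force: [0.9, -0.6, -1.6]
grip_width: 0.0524
gripper_force: 42.7
```

Check the fit before lowering.

Run:
```python
from bench import r
import cv2
cv2.imwrite('pics/w7.png',r.grab_frame('wrist')[:,:,::-1])
import pickle;pickle.dump(r.camera_info('wrist'),open('w7.pkl','wb'))
o=r.get_obs();print(o['tcp_pos'],o['orientation'])
```

```text
[0.63102559 0.1110026  0.19094992] [-2.22539343 -2.21596961  0.00716948]
```

View pics/w7.png

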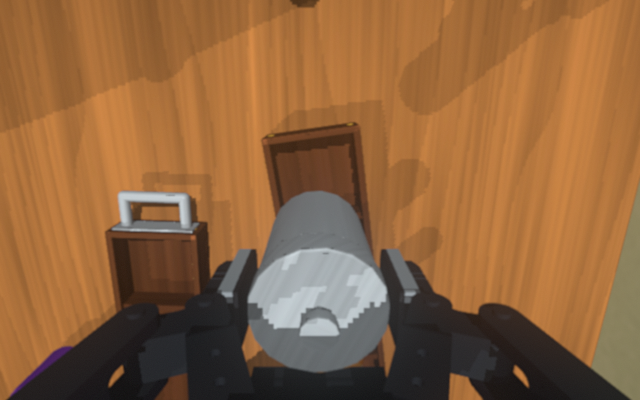

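The tin is held upright. The far end of the empty tray has its rim corners at (263,139) and (358,124).

Run:
```python
import pickle
from h import *
w=pickle.load(open('w7.pkl','rb'))
a=onz(w,263,139,.036);b=onz(w,358,124,.036);print(a,b,np.linalg.norm(a-b),(a+b)[:2]/2+np.array([.13,-.99])*.042)
```

```text
[0.58461377 0.14597904 0.036     ] [0.6628788  0.15783958 0.036     ] 0.07915861738469034 [0.62920629 0.11032931]
```

play_rows --targets "1 -0.001 -0.001 0.02 0;1 -0.001 -0.001 0.045 0;1 -0.001 -0.001 0.07 0;1 -0.001 -0.001 0.092 0;1 -0.001 -0.001 0.108 0;1 -0.001 -0.001 0.117 0;1 -0.001 -0.001 0.121 0;1 -0.001 -0.001 0.121 0"

```text
clock: 21.53
tcp_pos: [0.6314, 0.1118, 0.0737]
orientation: [-2.225, -2.218, 0.002]
contact_force: [-0.2, -0.5, -1.8]
grip_width: 0.0525
gripper_force: 42.8
```

play_rows --targets "1 0 0 0.0015 0;1 0 0 0.003 0;1 0 0 0.003 0"

```text
clock: 21.78
tcp_pos: [0.6323, 0.1131, 0.0721]
orientation: [2.223, 2.218, 0.002]
contact_force: [0.3, 1.0, -1.9]
grip_width: 0.0523
gripper_force: 42.8
```

play_rows --targets "1 0 0 0.003 0;1 0 0 0.005 0;1 0 0 0.007 0;1 0 0 0.0085 0;1 0 0 0.0085 0;1 0 0 0.0085 0"

```text
clock: 22.28
tcp_pos: [0.6317, 0.113, 0.0626]
orientation: [-2.224, -2.219, 0.0]
contact_force: [-1.1, -0.2, -1.6]
grip_width: 0.0522
gripper_force: 42.8
```

play_rows --targets "1 0 0 0.001 0;1 0 0 0.002 0;1 0 0 0.0025 0;1 0 0 0.0025 0"

```text
clock: 22.62
tcp_pos: [0.632, 0.1134, 0.062]
orientation: [2.223, 2.219, 0.001]
contact_force: [-4.2, -1.0, 10.3]
grip_width: 0.0521
gripper_force: 43.7
```

play_rows --targets "0.5 0 0 -0.001 0;0 0 0 -0.001 0;-0.5 0 0 -0.001 0;-1 0 0 -0.001 0;-1 0 0 -0.001 0;-1 0 0 -0.03 0;-1 0 0 -0.07 0;-1 0 0 -0.11 0"

```text
clock: 23.28
tcp_pos: [0.6308, 0.1127, 0.1703]
orientation: [-2.222, -2.218, 0.004]
contact_force: [1.0, 0.0, 0.5]
grip_width: 0.0852
gripper_force: 0.0
```

play_rows --targets "-1 0 -0.03 -0.04 0;-1 0 -0.06 -0.06 0;-1 0 -0.1 -0.08 0;-1 0 -0.13 -0.08 0;-1 0 -0.13 -0.08 0;-1 0 -0.13 -0.08 0;-1 0 -0.13 -0.08 0;-1 0 -0.13 -0.08 0"

```text
clock: 23.95
tcp_pos: [0.5028, 0.1131, 0.25]
orientation: [-2.224, -2.218, -0.001]
contact_force: [0.2, 0.2, 0.5]
grip_width: 0.0855
gripper_force: 0.0
```

Run:
```python
from bench import r
import cv2
a=r.grab_frame('scene')[100:300,100:400,::-1]
cv2.imwrite('pics/end.png',cv2.resize(a,None,fx=2.5,fy=2.5))
```

```text
(no output)
```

View pics/end.png

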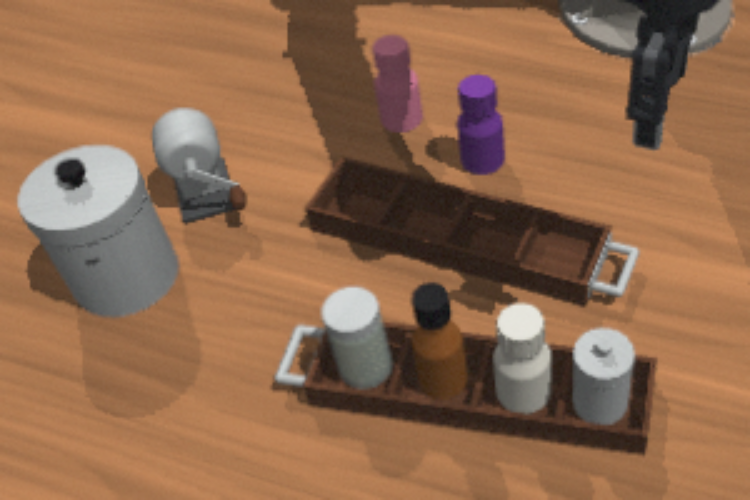

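All four stand upright in the second tray. From the pull at (298,355) they are jar, brown bottle, white bottle, tin. The first tray is empty.

```bash
python3 -c "
from bench import r
print(r.hand_in())"
```

```text
the job is handed in; nothing more can be done
None
```

All four containers now stand upright and released in the second tray, in their own places counted from the pull (jar 1, brown bottle 2, white bottle 3, tin 4); the job is handed in at about 24 s, and the hand-in call returned no verdict.

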